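# Lay out a repair case for its record photo

## Task

Lay out the repair case on the grey photo board for its record photo: stand the big pot midway between the two arch casts with the small pot centred on top of it, set the bur block directly behind the tan cast with its long side parallel to the board's back edge, and stand the dropper bottle directly in front of the white cast. Leave gaps of about 3 cm between the bur block and its cast and between the bottle and its cast; front means the board's edge with the scale marks, nearest the robot. Leave both casts where they stand, and let everything stand upright.

Things in the scene. Friction and masses are not known exactly. Their poses are not given: they have to be found in the camera images.
- photo_board: matt grey photo board, 230 (x) by 300 (y) by 6 mm thick, fixed on the worktop, thin white border line and a row of white scale ticks along its front edge. Origin: centre of its underside, its top is 6 mm above; x points to its back edge (away from the robot, turned up to 0.15 rad), y to its left edge. A wall dispenser hangs beyond it (world x > 0.70, z > 0.35): do not swing the wrist into it.
- cast_tan: tan (beige) stone dental arch cast with teeth, horseshoe, 51 (x) by 66 (y) by 26 mm high, standing on the board 90 mm left or right of its centre (side varies), axes parallel to the board's. Origin: centre of its underside (1 mm above the board, on small feet); x points to the board's back, the closed side of the horseshoe faces the front. Not to be moved.
- cast_white: white stone dental arch cast with teeth, 52 (x) by 67 (y) by 30 mm high, on the board 90 mm from its centre on the other side from the tan cast, standing the same way round. Origin: centre of its underside (1 mm above the board, on small feet); x points to the board's back. Not to be moved.
- powder_pot: the big pot: round white pot with a beige lid, 58 mm across the body, 61 mm across the lid, 55 mm high, lid from 43 to 55 mm with a flat top; at first on the worktop right of the board. Origin: centre of its underside, z up.
- gel_pot: the small pot: round white pot with a blue lid, 50 mm across the body, 53 mm across the lid, 42 mm high, lid from 30 to 42 mm; at first on the worktop right of the board. Origin: centre of its underside, z up.
- bur_block: aluminium bur block: bar 28 (x) by 70 (y) by 18 mm high with a row of thin burs standing up from it to 49 mm; grasp the bar across its 28 mm. At first on the worktop right of the board, turned up to 0.6 rad. Origin: centre of its underside; y along its length, z up.
- dropper: dropper bottle: round brown bottle 33 mm across up to 70 mm, neck 24 mm across to 77 mm, thin black teat to 102 mm; at first on the worktop right of the board. Origin: centre of its underside, z up.

How it is judged:
At the end, for the whole second after the job is handed in: Big pot within 15 mm of midway between the casts, small pot within 12 mm of centred on it; bur block behind tan cast, bottle in front of white cast, centres 50-100 mm apart, 15 mm sideways; block square to 0.2 rad; all on the board, upright, at rest; casts moved under 10 mm (x of powder_pot in the frame of photo_board between -0.015 and 0.015 m and y of powder_pot in the frame of photo_board between -0.015 and 0.015 m and z of powder_pot in the frame of photo_board between 0 and 0.012 m and horizontal distance between gel_pot and powder_pot below 0.012 m and z of gel_pot in the frame of powder_pot between 0.05 and 0.06 m and x of bur_block in the frame of cast_tan between 0.05 and 0.1 m and y of bur_block in the frame of cast_tan between -0.015 and 0.015 m and z of bur_block in the frame of photo_board between 0 and 0.012 m and angle between the y axis of bur_block and the y axis of photo_board, either way round below 0.2 rad and x of dropper in the frame of cast_white between -0.1 and -0.05 m and y of dropper in the frame of cast_white between -0.015 and 0.015 m and z of dropper in the frame of photo_board between 0 and 0.012 m and angle between each of powder_pot, gel_pot, bur_block, dropper, cast_tan, cast_white's own z axis and vertical below 0.1 rad and linear speed of each of powder_pot, gel_pot, bur_block, dropper below 0.02 m/s and angular speed of each of powder_pot, gel_pot, bur_block, dropper below 0.2 rad/s and distance of each of cast_tan, cast_white from where it was at the start of the episode below 0.01 m); the robot touches nothing.
It fails at once if a cast is shifted more than 20 mm or tipped (distance of any of cast_tan, cast_white from where it was at the start of the episode above 0.02 m or angle between any of cast_tan, cast_white's own z axis and vertical above 0.4 rad).
It also fails if it takes over 112 s, if anything falls off the work surface, if the arm or the gripper's body presses on something with over 40 N, if the wrist force passes 120 N, or if a joint passes its speed limit or range.

## Robot

A 7-joint arm with a two-finger parallel gripper is mounted at the origin on a cart in front of the work surface, level with it; the furniture and walls round the work are solid. World frame = base frame: x ahead of the robot, y to its left, z up, the work surface at z = 0. Lengths are in m, angles in rad, forces in N, time in s.
With the tool pointing down it reaches from about 0.425 to 0.875 m from the base axis. Payload 4.7 kg.
Tool frame: the origin (TCP) lies at the very end of the fingers, on their centre line; the grasp point (between the pads) lies behind it (ctrl.tcp_to_grasp is the z of the grasp point in the tool frame, in m); z points along the fingers, y is the line along which they close (so a half turn about z gives the same grasp; the last joint's range is limited). The gripper opens to 87 mm and grips with 3 to 60 N. Pads are 19 mm wide; open, the fingers measure 117 mm over their backs; the gripper's body (75 mm by 190 mm) begins 51 mm behind the grasp point.
Start: joints at [1.177, 0.321, -0.07, 1.45, 0.023, 1.371, -0.057], TCP at [0.258, -0.597, 0.2] pointing down, gripper open.
Joint ranges: [-2.86, 2.86], [-0.3, 2.09], [-1.38, 1.24], [0.06, 2.45], [-1.56, 4.7], [0.09, 2.05], [-2.69, 2.69]. Speed limits (rad/s): [2.57, 2.57, 3.14, 3.14, 3.14, 3.14, 3.14].

## Interface

Orientations are given as a rotation vector (axis times angle).
In Python, from bench import ctrl gives the robot as it stands.
- The arm moves only by the tool step_arm, never from a script. Its argument "targets" is a list of rows, each a list of 7 numbers: the shift along the world's x, y, z in cm, then the turn, a rotation vector about the world's x, y, z in degrees, then the opening, from 0 (shut) to 1 (fully open). A call has exactly 5 rows; each row shifts and turns the commanded pose from where the row before left it; what a row does not reach is not made up. A row lasts 1/12 s, in which the tool goes at most 41.7 mm and 7.16 degrees, less where a joint would pass 70% of its speed; a pose out of reach is approached as far as the arm can. A call with a gripper value outside its range is refused whole. The fingers move at their own pace and stop on an object; "force" is the grip in N (left out, the last holds). Time passes only in rows, so rows that do not move let the fingers close, or fill a call up. It gives the time, the measured TCP pose, the force, the opening and the grip force at its end, in the units of the state.
- ctrl.get_state(): the state, without advancing time (a new reading comes with each control period).
- ctrl.get_image(name): name is "scene" or "top" or "wrist"; returns (picture, depth): 480x640x3 uint8, red, green, blue; 480x640 float32, m along the optical axis (not along the pixel's ray), 0 where there is no reading.
- ctrl.camera_params(name): a dict with "intrinsics" (3x3 intrinsics, pixels), "rvec" (rotation vector, rad) and "tvec" (3), from world to camera coordinates, as OpenCV has them; the wrist camera has in their place "hand_eye" (4x4, takes a point from camera to tool coordinates, whose origin is the TCP and whose axes are the flange's). Camera axes: x right, y down, z forward; pixel columns grow to the right and rows downward; lengths in m; the calibration is good to about 2 mm. The wrist camera is an equidistant fisheye: a pixel r from the principal point sees the ray r / f radians off the axis. A picture is of the moment at which its call begins: read the wrist's pose just before it. camera_params takes no time and is no camera call.
- ctrl.close_job(): hands the job in; it is judged then, once.
The state is a dict: "time": time; "joint_positions": joint angles; "qd": joint speeds; "joint_torque": joint torques, N m; "position": TCP position; "tool_rot": TCP orientation; "ft_force": force on the tool from outside, world axes, zero at the start; "torque": the same for the moment, N m; "grip_width": opening from 0.0 (shut) to 1.0 (fully open); "grip_force": force on a finger pad.
Only numpy, scipy, OpenCV 4.12 (cv2) and the standard library are available. Lean on these libraries where they do the work, as an engineer would, in place of code of your own. Each camera call takes 0.05 s, during which the arm holds its last target. There are 200 camera calls.

## Working session

There is one attempt and no reset: what is moved stays moved. The work goes in short steps, Python scripts to look and compute and a tool call to move; the robot and the scene stay as the last step left them, time stands still between calls to the robot, and variables do not carry over. Pictures are saved under pics/ and viewed, at most 14 in all, crops included, and the job is handed in when it is done.

Besides the shell and the picture viewer there is one more tool, called after "Request:" as name(argument=value, ...) on one line, values as JSON. step_arm: Moves the arm, as the interface text tells. Its arguments: {"type":"object","properties":{"targets":{"type":"array"},"force":{"type":"number"}},"required":["targets"]}

```bash
ls; mkdir -p pics; python3 - <<'E'
from bench import ctrl
import cv2,numpy as np
np.set_printoptions(precision=4,suppress=True)
print(ctrl.get_state()); print(ctrl.tcp_to_grasp)
for n in("top","scene"):
    p,d=ctrl.get_image(n); cv2.imwrite(f"pics/{n}0.png",p[:,:,::-1]); np.save(f"{n}0.npy",d); print(n,ctrl.camera_params(n))
print(ctrl.camera_params("wrist"))
E
```

```text
pics
{'time': 0.0, 'joint_positions': array([ 1.1771,  0.3218, -0.0701,  1.4517,  0.0226,  1.3708, -0.0569]), 'qd': array([0.0014, 0.0012, 0.0002, 0.0023, 0.0001, 0.0007, 0.0006]), 'joint_torque': array([  0.0006, -49.1285,  -0.4033, -31.2532,  -0.0638,   0.0436,
         0.0002]), 'position': array([ 0.2575, -0.5961,  0.1991]), 'tool_rot': array([-3.0747, -0.6359,  0.0008]), 'ft_force': array([-0.7244,  1.2554, -0.3432]), 'torque': array([ 0.0217, -0.0207, -0.0217]), 'grip_force': 0.0, 'grip_width': 0.9959146975096563}
-0.0187
top {'intrinsics': array([[451.1585,   0.    , 314.8611],
       [  0.    , 451.1585, 241.0497],
       [  0.    ,   0.    ,   1.    ]]), 'rvec': array([ 2.1483, -2.107 ,  0.1475]), 'tvec': array([-0.0871,  0.5114,  0.9637])}
scene {'intrinsics': array([[520.4379,   0.    , 314.8958],
       [  0.    , 520.4379, 240.9154],
       [  0.    ,   0.    ,   1.    ]]), 'rvec': array([ 0.699 , -2.6983,  1.0291]), 'tvec': array([0.4089, 0.2912, 0.7951])}
{'intrinsics': array([[371.6483,   0.    , 319.2997],
       [  0.    , 371.6483, 241.1937],
       [  0.    ,   0.    ,   1.    ]]), 'hand_eye': array([[-0.0007, -0.9618, -0.2736,  0.0745],
       [ 1.    , -0.0009,  0.0003, -0.0014],
       [-0.0005, -0.2736,  0.9618, -0.1848],
       [ 0.    ,  0.    ,  0.    ,  1.    ]])}
```

View pics/top0.png

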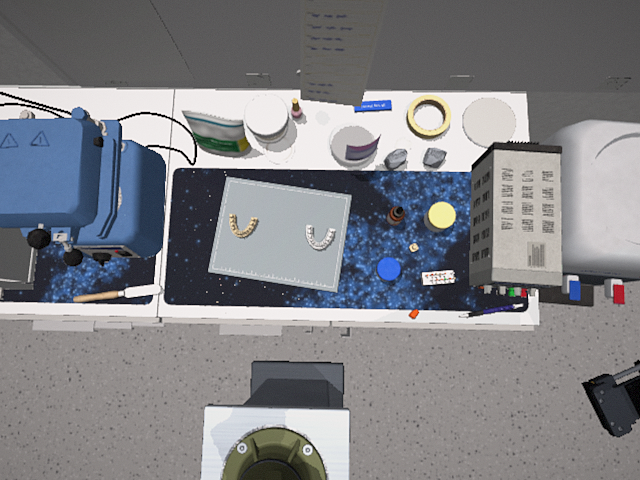

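View pics/scene0.png

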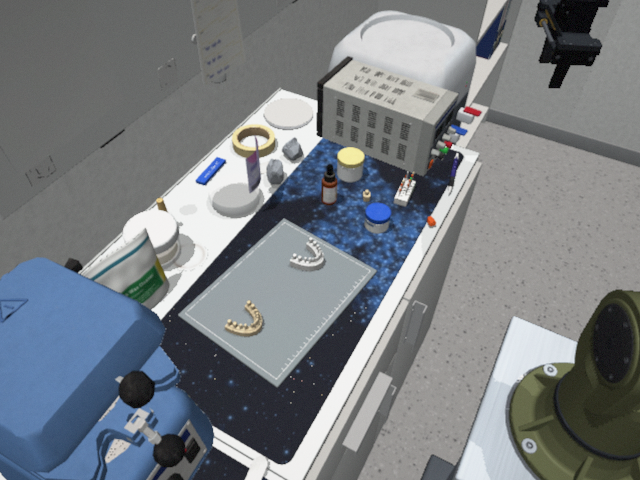

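The top view shows the board (208–352, 178–290), the tan cast at (243,226), white cast at (320,237), dropper at (396,214), big pot at (441,216), small pot at (389,268), bur block at (438,278) and a tall box starting at column 470. The scene view agrees with this.

```bash
cat > h.py <<'E'
import cv2,numpy as np
from bench import ctrl
from scipy.spatial.transform import Rotation as R
np.set_printoptions(precision=4,suppress=True)
def cam(n):
    c=ctrl.camera_params(n); return c["intrinsics"],cv2.Rodrigues(c["rvec"])[0],c["tvec"]
def onplane(n,uv,z):
    K,Rm,t=cam(n); uv=np.atleast_2d(np.array(uv,float)); d=np.c_[uv,np.ones(len(uv))]@np.linalg.inv(K).T@Rm
    o=-Rm.T@t; return o+d*((z-o[2])/d[:,2])[:,None]
def cloud(n,d):
    K,Rm,t=cam(n); v,u=np.mgrid[:480,:640]; p=np.stack([(u-K[0,2])/K[0,0]*d,(v-K[1,2])/K[1,1]*d,d],-1); return (p-t)@Rm
def blobs(m,amin=30):
    cs,_=cv2.findContours(m.astype(np.uint8),cv2.RETR_EXTERNAL,cv2.CHAIN_APPROX_NONE)
    return sorted([c for c in cs if cv2.contourArea(c)>amin],key=cv2.contourArea,reverse=True)
E
python3 - <<'E'
from h import *
im=cv2.imread("pics/top0.png"); hsv=cv2.cvtColor(im,cv2.COLOR_BGR2HSV); H,S,V=[hsv[...,i].astype(int) for i in range(3)]
P=cloud("top",np.load("top0.npy"))
def box(u0,v0,u1,v1):
    m=np.zeros((480,640),bool); m[v0:v1,u0:u1]=1; return m
# board
b=blobs((S<60)&(V>90)&box(200,172,360,300))[0]; q=cv2.minAreaRect(b); c=cv2.boxPoints(q)
W=onplane("top",c,.006); print("board px",q,"\n",W,W.mean(0))
for i in range(4): e=W[(i+1)%4]-W[i]; print(np.linalg.norm(e),np.arctan2(e[1],e[0]))
for nm,m,z in(("powder",(H>18)&(H<38)&(S>60)&(V>150)&box(420,195,465,240),.055),("gel",(H>100)&(H<125)&(S>150)&(V>150)&box(370,250,408,285),.042)):
    k=blobs(m)[0]; (u,v),r=cv2.minEnclosingCircle(k); M=cv2.fitEllipse(k); print(nm,(u,v),r,M,onplane("top",[M[0]],z))
for nm,bb,lo,hi in(("dropper",(375,190,412,232),.05,.12),("dropbody",(375,190,412,232),.06,.08),("bur",(415,260,465,292),.008,.06),("powd",(420,195,465,240),.045,.07),("gel",(370,250,408,285),.03,.06),("tan",(225,205,262,245),.012,.05),("white",(300,218,340,255),.012,.05),("boxR",(455,130,570,300),.08,1),("backs",(190,80,460,172),.05,1)):
    p=P[box(*bb)&(P[...,2]>lo)&(P[...,2]<hi)]
    if len(p): print(nm,len(p),"min",p.min(0),"max",p.max(0),"mid",(p.min(0)+p.max(0))/2,"mean",p.mean(0))
m=box(415,262,460,290)&(S<70)&(V>130); k=blobs(m)[0]; q=cv2.minAreaRect(k);c=cv2.boxPoints(q);W=onplane("top",c,.018);print("bur",q,W,W.mean(0))
big=[cv2.resize(im[y0:y1,x0:x1],None,fx=f,fy=f,interpolation=cv2.INTER_CUBIC) for x0,y0,x1,y1,f in((365,185,485,300,5),)]
cv2.imwrite("pics/crop1.png",big[0])
E
```

```text
board px ((279.6416015625, 233.3294677734375), (131.37741088867188, 99.14128875732422), 8.746162414550781) 
 [[ 0.4417  0.1685  0.006 ]
 [ 0.6747  0.1465  0.006 ]
 [ 0.6307 -0.161   0.006 ]
 [ 0.4022 -0.1289  0.006 ]] [0.5373 0.0063 0.006 ]
0.23405620153315032 -0.0944428300666386
0.31062535430910443 -1.712845267077748
0.23078657758890234 3.0016487898203073
0.29998793095909587 1.4387644893859988
powder (441.6492614746094, 214.69403076171875) 13.754068374633789 ((441.6265869140625, 214.5986328125), (25.190673828125, 26.75797462463379), 113.51557159423828) [[ 0.5746 -0.3552  0.055 ]]
gel (388.3583984375, 268.2345275878906) 11.810091018676758 ((388.3030090332031, 268.2341003417969), (22.63543128967285, 22.91195297241211), 137.42007446289062) [[ 0.4552 -0.2395  0.042 ]]
dropper 190 min [ 0.5587 -0.2723  0.0502] max [ 0.5895 -0.2393  0.1031] mid [ 0.5741 -0.2558  0.0766] mean [ 0.5708 -0.2533  0.0718]
dropbody 100 min [ 0.5593 -0.2696  0.0601] max [ 0.5883 -0.2412  0.0797] mid [ 0.5738 -0.2554  0.0699] mean [ 0.5704 -0.2529  0.0692]
bur 411 min [ 0.4218 -0.3864  0.0081] max [ 0.4542 -0.316
[... 380 characters left out ...]
1226 0.037 ] mid [0.5473 0.0912 0.0245] mean [0.5461 0.0923 0.0233]
white 307 min [ 0.4979 -0.1196  0.012 ] max [ 0.55   -0.0559  0.0401] mid [ 0.5239 -0.0878  0.0261] mean [ 0.5208 -0.0843  0.0274]
boxR 12621 min [ 0.4142 -0.6139  0.08  ] max [ 0.763  -0.4223  0.1561] mid [ 0.5886 -0.5181  0.118 ] mean [ 0.562  -0.4997  0.1396]
backs 7187 min [ 0.6826 -0.3039  0.0501] max [0.8476 0.2095 0.4199] mid [ 0.7651 -0.0472  0.235 ] mean [ 0.7292 -0.025   0.2369]
bur ((438.3793640136719, 277.05169677734375), (13.121186256408691, 32.969058990478516), 85.2363510131836) [[ 0.4509 -0.3167  0.018 ]
 [ 0.4585 -0.39    0.018 ]
 [ 0.4293 -0.3916  0.018 ]
 [ 0.4218 -0.3186  0.018 ]] [ 0.4401 -0.3542  0.018 ]
```

View pics/crop1.png

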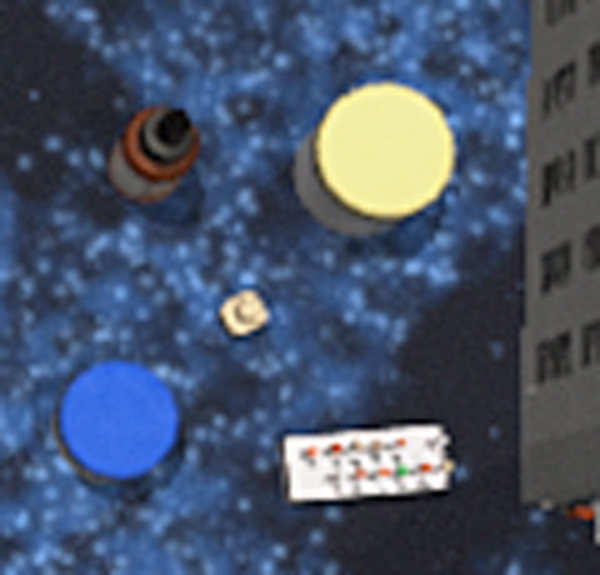

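The crop shows the lids as clean circles. The big pot is at crop (385,150), the small pot at (120,420) and the dropper at (165,140). The block is nearly square to the image at (365,462), with its right end slightly higher. I'll fetch the big pot first, closing along world x to stay clear of the tall box.

Request:
step_arm(targets=[[3.1,2.4,0,0,0,6.66,1],[3.1,2.4,0,0,0,6.66,1],[3.1,2.4,0,0,0,6.66,1],[3.1,2.4,0,0,0,6.66,1],[3.1,2.4,0,0,0,6.66,1]], force=20)

```text
time: 0.52
position: [0.4137, -0.4752, 0.1998]
tool_rot: [-2.761, -1.498, 0.0]
ft_force: [0.6, -2.0, 0.6]
grip_width: 0.999
grip_force: 0.0
```

Request:
step_arm(targets=[[3.1,2.4,0,0,0,6.66,1],[3.1,2.4,0,0,0,6.66,1],[3.1,2.4,0,0,0,6.66,1],[3.1,2.4,0,0,0,6.66,1],[3.1,2.4,0,0,0,6.66,1]])

```text
time: 0.93
position: [0.5687, -0.3554, 0.1998]
tool_rot: [-2.216, -2.227, 0.0]
ft_force: [-0.7, -0.1, -0.2]
grip_width: 1.001
grip_force: 0.0
```

```bash
cat >> h.py <<'E'
def tool():
    s=ctrl.get_state(); A=R.from_rotvec(s["tool_rot"]).as_matrix()
    return s,A,np.degrees(np.arctan2(A[1,1],A[0,1])),np.degrees(np.arccos(-A[2,2]))
def goto(x,y,z,ang):
    s,A,a,tilt=tool(); print("t",s["time"],"pos",s["position"],"ang %.1f tilt %.2f"%(a,tilt),"grip",s["grip_width"],s["grip_force"],"F",s["ft_force"])
    print("need cm",(np.array([x,y,z])-s["position"])*100,"turn",ang-a)
E
python3 - <<'E'
from h import *
goto(.574,-.3545,.030,0)
im=cv2.imread("pics/top0.png"); hsv=cv2.cvtColor(im,cv2.COLOR_BGR2HSV); H,S,V=[hsv[...,i].astype(int) for i in range(3)]
P=cloud("top",np.load("top0.npy"))
m=((S<60)&(V>90)).astype(np.uint8); m[:172]=0;m[300:]=0;m[:,:200]=0;m[:,362:]=0
m=cv2.morphologyEx(m,cv2.MORPH_OPEN,np.ones((5,5)))
c=max(cv2.findContours(m,0,cv2.CHAIN_APPROX_NONE)[0],key=cv2.contourArea)
h=cv2.convexHull(c); q=cv2.approxPolyDP(h,6,True)[:,0]; print(q)
W=onplane("top",q,.006); print(W,W.mean(0))
for i in range(len(W)): e=W[(i+1)%len(W)]-W[i]; print(np.linalg.norm(e),np.degrees(np.arctan2(e[1],e[0])))
yaw=-.132; ex=np.array([np.cos(yaw),np.sin(yaw)]); ey=np.array([-ex[1],ex[0]])
for nm,(u0,v0,u1,v1) in(("tan",(225,205,262,241)),("white",(300,218,340,252))):
    p=P[v0:v1,u0:u1].reshape(-1,3); p=p[(p[:,2]>.015)&(p[:,2]<.05)]; a=p[:,:2]@ex;b=p[:,:2]@ey
    ca,cb=(a.min()+a.max())/2,(b.min()+b.max())/2; print(nm,np.ptp(a),np.ptp(b),ca*ex+cb*ey)
p=P[80:175,180:330].reshape(-1,3)
for lo,hi in((.03,.07),(.07,.12),(.12,.2)):
    k=p[(p[:,2]>lo)&(p[:,2]<hi)&(p[:,1]>.0)&(p[:,1]<.2)]; print(lo,len(k),k[np.argsort(k[:,0])][:4] if len(k) else "")
E
```

```text
t 0.9333 pos [ 0.5687 -0.3554  0.1998] ang 0.3 tilt 0.03 grip 1.0008592438839696 0.0 F [-0.6863 -0.1011 -0.1626]
need cm [  0.5276   0.0859 -16.9808] turn -0.2829494854798368
[[226 177]
 [351 195]
 [337 291]
 [208 271]]
[[ 0.6683  0.1372  0.006 ]
 [ 0.6291 -0.1585  0.006 ]
 [ 0.4051 -0.1287  0.006 ]
 [ 0.4448  0.1668  0.006 ]] [0.5368 0.0042 0.006 ]
0.29827413110471657 -97.5640372591563
0.22587967161198694 172.4361011305056
0.29821307808236464 82.36127571255503
0.22549094915319742 -7.548321078272484
tan 0.049901728818641744 0.06399430549868426 [0.5476 0.0941]
white 0.04986426255490439 0.06406487879361836 [ 0.5227 -0.0848]
0.03 897 [[0.7233 0.1299 0.0316]
 [0.7236 0.1467 0.03  ]
 [0.7238 0.1279 0.0302]
 [0.7239 0.1161 0.0305]]
0.07 1989 [[0.7313 0.1351 0.0729]
 [0.7316 0.1035 0.0731]
 [0.7316 0.1217 0.0724]
 [0.7316 0.1058 0.0729]]
0.12 354 [[0.7476 0.1054 0.1231]
 [0.7482 0.1036 0.1216]
 [0.7483 0.1014 0.1216]
 [0.7486 0.1167 0.1205]]
```

Request:
step_arm(targets=[[0.53,0.09,-3.5,0,0,0,1],[0,0,-4,0,0,0,1],[0,0,-4,0,0,0,1],[0,0,-3.5,0,0,0,1],[0,0,-2,0,0,0,1]])

```text
time: 1.35
position: [0.5699, -0.3541, 0.0245]
tool_rot: [-2.217, -2.216, 0.003]
ft_force: [-0.5, -0.3, 0.1]
grip_width: 1.001
grip_force: 0.0
```

Request:
step_arm(targets=[[0,0,0,0,0,0,1],[0,0,0,0,0,0,0.6],[0,0,0,0,0,0,0.6],[0,0,0,0,0,0,0.6],[0,0,0,0,0,0,0.6]])

```text
time: 1.77
position: [0.5745, -0.3567, 0.0327]
tool_rot: [2.219, 2.218, 0.001]
ft_force: [-0.2, 0.5, -0.1]
grip_width: 0.781
grip_force: 0.0
```

Request:
step_arm(targets=[[0,0,0,0,0,0,0.5],[0,0,0,0,0,0,0.5],[0,0,0,0,0,0,0.5],[0,0,0,0,0,0,0.5],[0,0,0,0,0,0,0.5]])

```text
time: 2.18
position: [0.5766, -0.3567, 0.0334]
tool_rot: [2.216, 2.216, 0.005]
ft_force: [2.4, -0.3, 5.6]
grip_width: 0.518
grip_force: 4.7
```

```bash
python3 - <<'E'
from h import *
goto(.574,-.3545,.030,0)
for n in("wrist","scene"):
    p,d=ctrl.get_image(n); cv2.imwrite(f"pics/{n}1.png",p[:,:,::-1])
a=cv2.imread("pics/wrist1.png"); b=cv2.imread("pics/scene1.png")[100:300,240:480]
cv2.imwrite("pics/both1.png",np.hstack([cv2.resize(a,(400,300)),cv2.resize(b,(360,300))]))
E
```

```text
t 2.1833 pos [ 0.5766 -0.3567  0.0334] ang -0.0 tilt 0.45 grip 0.5181758165038236 4.69247014116263 F [ 2.3893 -0.2889  5.6277]
need cm [-0.2576  0.2191 -0.3387] turn 0.008682722415026857
```

View pics/both1.png

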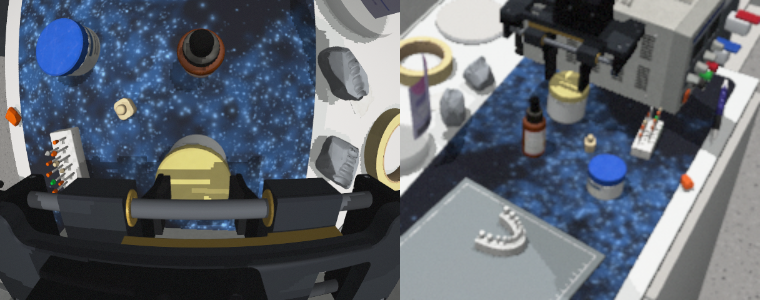

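The fingers sit on both sides of the yellow lid (wrist half, 157–232 px), though the reported opening is smaller than the lid. I'll close further and see whether the fingers stop.

Request:
step_arm(targets=[[0,0,0,0,0,0,0.3],[0,0,0,0,0,0,0.3],[0,0,0,0,0,0,0.3],[0,0,0,0,0,0,0.3],[0,0,0,0,0,0,0.3]])

```text
time: 2.7
position: [0.5786, -0.357, 0.0348]
tool_rot: [2.213, 2.214, 0.007]
ft_force: [5.9, -0.8, 9.0]
grip_width: 0.313
grip_force: 8.3
```

```bash
python3 - <<'E'
from h import *
goto(.574,-.3545,.030,0)
p,d=ctrl.get_image("wrist"); q,_=ctrl.get_image("scene")
cv2.imwrite("pics/both2.png",np.hstack([p[200:400,180:480,::-1].repeat(1,0),cv2.resize(q[80:220,300:480,::-1],(257,200))]))
E
```

```text
t 2.7 pos [ 0.5786 -0.357   0.0348] ang 0.0 tilt 0.68 grip 0.3133462311220529 8.294922401255462 F [ 5.8821 -0.7582  8.9543]
need cm [-0.4565  0.251  -0.4814] turn -0.01560631035227795
```

View pics/both2.png

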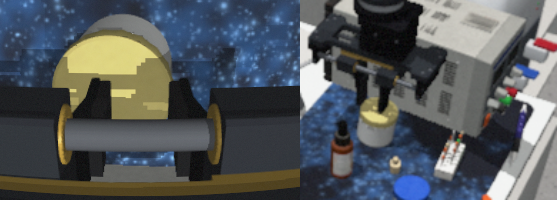

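```bash
cat >> h.py <<'E'
def wcloud():
    s,A,_,_=tool(); p,d=ctrl.get_image("wrist"); c=ctrl.camera_params("wrist"); K=c["intrinsics"]
    v,u=np.mgrid[:480,:640]; x=(u-K[0,2])/K[0,0]; y=(v-K[1,2])/K[1,1]; th=np.hypot(x,y)+1e-9; t=np.tan(np.minimum(th,1.5))/th
    P=np.stack([x*t*d,y*t*d,d],-1); P=P@c["hand_eye"][:3,:3].T+c["hand_eye"][:3,3]; return p,P@A.T+s["position"]
E
python3 - <<'E'
from h import *
p,P=wcloud(); hsv=cv2.cvtColor(p,cv2.COLOR_RGB2HSV); H,S,V=[hsv[...,i].astype(int) for i in range(3)]
m=(H>18)&(H<38)&(S>60)&(V>110)&(P[...,1]>-.42)&(P[...,1]<-.27)&(P[...,2]<.09)&(P[...,2]>.02)
m[:, :180]=0;m[:,460:]=0
q=P[m]; print(len(q),q.min(0),q.max(0),np.median(q,0)); 
t=q[np.argsort(q[:,1])]; print(t[::max(1,len(t)//15)])
c,_,_,_=np.linalg.lstsq(np.c_[q[:,:2],np.ones(len(q))],q[:,2],rcond=None); print("plane",c)
m2=(H>100)&(H<125)&(S>150)&(V>110); b=P[m2&(P[...,2]>.03)&(P[...,2]<.06)]; print("gel",b.min(0),b.max(0),np.median(b,0))
# dark fingers
f=P[(V<70)&(P[...,2]<.12)&(P[...,2]>.03)&(abs(P[...,0]-.578)<.08)&(abs(P[...,1]+.357)<.03)]; 
for lo in np.arange(.03,.12,.01):
    k=f[(f[:,2]>lo)&(f[:,2]<lo+.01)]
    if len(k): print(lo,len(k),k.min(0),k.max(0))
E
```

```text
7076 [ 0.5032 -0.367   0.02  ] [ 0.5914 -0.2941  0.0619] [ 0.5681 -0.3423  0.0573]
[[ 0.5738 -0.367   0.0562]
 [ 0.57   -0.3615  0.0582]
 [ 0.5863 -0.3574  0.0591]
 [ 0.5744 -0.3538  0.0585]
 [ 0.5726 -0.3506  0.0575]
 [ 0.5645 -0.348   0.0564]
 [ 0.5393 -0.3455  0.0552]
 [ 0.5583 -0.3434  0.055 ]
 [ 0.5369 -0.3414  0.054 ]
 [ 0.5782 -0.3392  0.0585]
 [ 0.5615 -0.337   0.0561]
 [ 0.5713 -0.3347  0.0572]
 [ 0.5814 -0.3323  0.0587]
 [ 0.58   -0.3299  0.0575]
 [ 0.5534 -0.3268  0.0561]
 [ 0.507  -0.2949  0.0257]]
plane [ 0.1744 -0.161  -0.0974]
gel [ 0.428  -0.2641  0.0349] [ 0.4815 -0.2129  0.0446] [ 0.4575 -0.2392  0.0421]
0.04 2 [ 0.5449 -0.3315  0.0452] [ 0.5465 -0.3304  0.0454]
0.05 77 [ 0.5479 -0.3653  0.053 ] [ 0.5992 -0.3443  0.06  ]
0.060000000000000005 448 [ 0.5551 -0.3623  0.06  ] [ 0.5999 -0.3441  0.07  ]
0.07 522 [ 0.555  -0.3595  0.07  ] [ 0.5995 -0.3439  0.08  ]
0.08000000000000002 627 [ 0.5527 -0.3539  0.08  ] [ 0.6012 -0.3439  0.09  ]
0.09000000000000001 574 [ 0.5522 -0.3658  0.09  ] [ 0.602  -0.3436  0.0997]
0.1 822 [ 0.5585 -0.3669  0.1   ] [ 0.5958 -0.344   0.11  ]
0.11000000000000001 297 [ 0.5583 -0.3643  0.11  ] [ 0.5953 -0.3463  0.1199]
```

The picture and cloud show the fingers resting on the lid, with tips at z of about 0.055 while the reported TCP is at 0.035. I'll back off and check the fingertips against the TCP.

Request:
step_arm(targets=[[0,0,2,0,0,0,0.4],[0,0,3,0,0,0,1],[0,0,3,0,0,0,1],[0,0,2,0,0,0,1],[0,0,0,0,0,0,1]])

```text
time: 3.27
position: [0.5762, -0.3573, 0.1366]
tool_rot: [2.215, 2.214, 0.003]
ft_force: [0.1, 0.3, 0.4]
grip_width: 0.598
grip_force: 0.0
```

Request:
step_arm(targets=[[0,0,0,0,0,0,1],[0,0,0,0,0,0,1],[0,0,0,0,0,0,1],[0,0,0,0,0,0,1],[0,0,0,0,0,0,1]])

```text
time: 3.68
position: [0.5724, -0.3555, 0.1288]
tool_rot: [-2.221, -2.219, 0.001]
ft_force: [0.3, -0.2, 0.4]
grip_width: 0.952
grip_force: 0.0
```

```bash
python3 - <<'E'
from h import *
goto(.574,-.3545,.030,0)
s,A,_,_=tool()
p,P=wcloud(); cv2.imwrite("pics/w3.png",p[:,:,::-1]); hsv=cv2.cvtColor(p,cv2.COLOR_RGB2HSV); H,S,V=[hsv[...,i].astype(int) for i in range(3)]
T=(P-s["position"])@A  # tool frame
np.save("T3.npy",T)
f=T[(T[...,2]>-.12)&(T[...,2]<.03)&(abs(T[...,0])<.03)&(abs(T[...,1])<.08)]
for lo in np.arange(-.10,.03,.01):
    k=f[(f[:,2]>lo)&(f[:,2]<lo+.01)]
    if len(k): print("%.2f"%lo,len(k),k.min(0),k.max(0))
q=P[(H>18)&(H<38)&(S>60)&(V>110)&(abs(P[...,0]-.574)<.06)&(abs(P[...,1]+.354)<.06)&(P[...,2]>.047)&(P[...,2]<.08)]
print("lid",q.min(0),q.max(0),(q.min(0)+q.max(0))/2,np.median(q,0)); c=np.linalg.lstsq(np.c_[q[:,:2],np.ones(len(q))],q[:,2],rcond=None)[0]; print(c)
E
```

```text
t 3.6833 pos [ 0.5724 -0.3555  0.1288] ang -0.0 tilt 0.12 grip 0.9517984346390184 0.0 F [ 0.2767 -0.1775  0.3879]
need cm [ 0.1588  0.0988 -9.8826] turn 0.028923402060892327
-0.10 1102 [-0.0298 -0.0498 -0.1   ] [ 0.03   0.048 -0.09 ]
-0.09 889 [-0.0096 -0.0486 -0.09  ] [ 0.0145  0.0462 -0.08  ]
-0.08 1215 [-0.0107 -0.0483 -0.08  ] [ 0.0077  0.0464 -0.07  ]
-0.07 471 [-0.0089 -0.0557 -0.07  ] [ 0.013   0.0534 -0.06  ]
-0.06 698 [-0.0089 -0.0548 -0.06  ] [ 0.013   0.0528 -0.05  ]
-0.05 724 [-0.0004 -0.0525 -0.05  ] [ 0.013   0.0506 -0.04  ]
-0.04 688 [-0.0056 -0.0516 -0.0399] [ 0.0128  0.0498 -0.03  ]
-0.03 504 [-0.0084 -0.0513 -0.03  ] [ 0.0126  0.0497 -0.0219]
lid [ 0.5345 -0.382   0.0475] [ 0.5924 -0.3229  0.0577] [ 0.5634 -0.3525  0.0526] [ 0.5637 -0.3512  0.0553]
[-0.0012 -0.0059  0.0538]
```

View pics/w3.png

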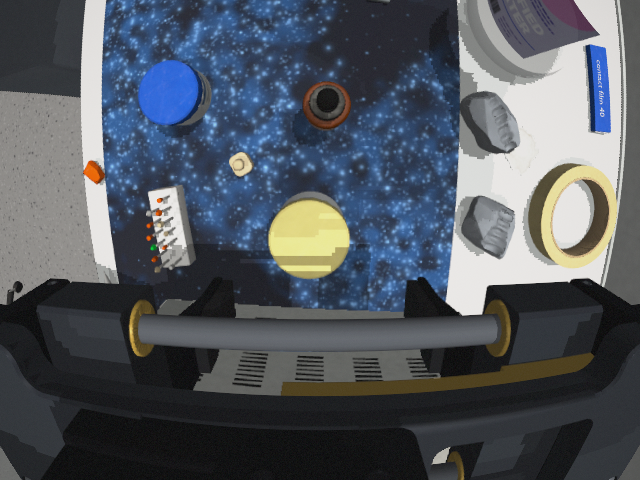

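The wrist view shows the pot upright at (309,237), shifted a little toward -x. The fingertips end about 22 mm above the reported TCP, so I'll go 22 mm lower everywhere.

Request:
step_arm(targets=[[-0.9,0.3,-3,0,0,0,1],[0,0,-3.5,0,0,0,1],[0,0,-3,0,0,0,1],[0,0,-2,0,0,0,1],[0,0,-0.8,0,0,0,1]])

```text
time: 4.15
position: [0.5613, -0.3513, 0.0027]
tool_rot: [-2.217, -2.216, 0.002]
ft_force: [-0.3, 0.0, -0.3]
grip_width: 1.001
grip_force: 0.0
```

Request:
step_arm(targets=[[0,0,0,0,0,0,1],[0,0,0,0,0,0,1],[0,0,0,0,0,0,0.8],[0,0,0,0,0,0,0.6],[0,0,0,0,0,0,0.5]])

```text
time: 4.57
position: [0.5652, -0.3535, 0.009]
tool_rot: [2.22, 2.219, 0.001]
ft_force: [0.6, -0.3, 0.1]
grip_width: 0.851
grip_force: 0.0
```

Request:
step_arm(targets=[[0,0,0,0,0,0,0.5],[0,0,0,0,0,0,0.5],[0,0,0,0,0,0,0.5],[0,0,0,0,0,0,0.5],[0,0,0,0,0,0,0.5]])

```text
time: 4.98
position: [0.5643, -0.353, 0.0078]
tool_rot: [2.222, 2.22, 0.0]
ft_force: [-0.6, 0.6, 4.5]
grip_width: 0.672
grip_force: 20.0
```

Gripped (0.672, 20 N). Lifting clear of the dropper and carrying to the board centre.

Request:
step_arm(targets=[[0,0,1.5,0,0,0,0.5],[0,0,3,0,0,0,0.5],[0,0,3.5,0,0,0,0.5],[0,0,3.5,0,0,0,0.5],[0,0,3,0,0,0,0.5]])

```text
time: 5.4
position: [0.5644, -0.3527, 0.1553]
tool_rot: [2.221, 2.22, 0.001]
ft_force: [0.8, -0.4, -0.5]
grip_width: 0.671
grip_force: 20.0
```

Request:
step_arm(targets=[[-0.1,2,0,0,0,0,0.5],[-0.3,4,0,0,0,-1,0.5],[-0.3,4,0,0,0,-1,0.5],[-0.3,4,0,0,0,-1,0.5],[-0.3,4,0,0,0,-1,0.5]])

```text
time: 5.82
position: [0.5505, -0.1709, 0.1529]
tool_rot: [2.299, 2.14, 0.0]
ft_force: [1.2, 0.7, -1.1]
grip_width: 0.67
grip_force: 20.0
```

Request:
step_arm(targets=[[-0.3,4,0,0,0,-1,0.5],[-0.3,4,0,0,0,-1,0.5],[-0.3,4,0,0,0,-1.5,0.5],[-0.3,3.5,0,0,0,0,0.5],[-0.2,1.5,0,0,0,0,0.5]])

```text
time: 6.23
position: [0.5362, 0.0041, 0.1533]
tool_rot: [-2.354, -2.079, -0.003]
ft_force: [0.5, 0.0, 0.2]
grip_width: 0.672
grip_force: 20.0
```

Request:
step_arm(targets=[[0,0,0,0,0,0,0.5],[0,0,0,0,0,0,0.5],[0,0,0,0,0,0,0.5],[0,0,0,0,0,0,0.5],[0,0,0,0,0,0,0.5]])

```text
time: 6.65
position: [0.5372, -0.0046, 0.1521]
tool_rot: [2.365, 2.067, -0.0]
ft_force: [0.3, 0.7, 0.6]
grip_width: 0.675
grip_force: 20.0
```

```bash
python3 - <<'E'
from h import *
goto(.536,.0045,.014,-7.5)
p,_=ctrl.get_image("scene"); cv2.imwrite("pics/s4.png",p[:,:,::-1])
E
```

```text
t 6.65 pos [ 0.5372 -0.0046  0.1521] ang -7.7 tilt 0.02 grip 0.6753549675627041 19.998633974790607 F [0.3123 0.7485 0.5583]
need cm [ -0.1158   0.908  -13.8125] turn 0.19466798038753197
```

View pics/s4.png

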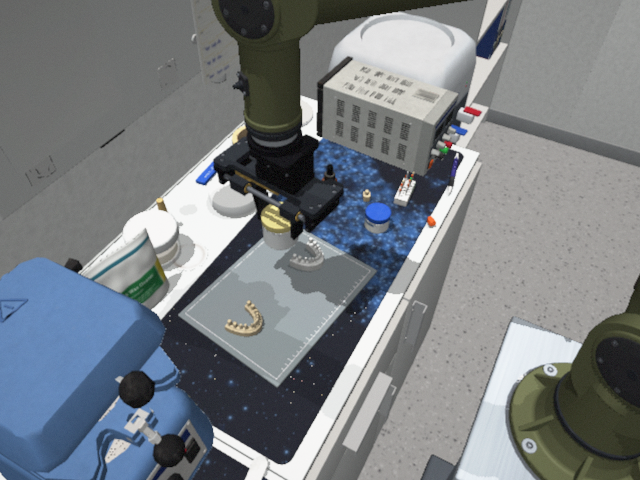

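The scene view shows the big pot held upright at (277,225) over the board. Lowering it onto the midpoint.

Request:
step_arm(targets=[[-0.1,0.9,-1.5,0,0,0,0.5],[0,0,-3.5,0,0,0,0.5],[0,0,-3.5,0,0,0,0.5],[0,0,-2.5,0,0,0,0.5],[0,0,-1,0,0,0,0.5]])

```text
time: 7.12
position: [0.533, 0.0052, 0.0282]
tool_rot: [-2.36, -2.066, 0.007]
ft_force: [-0.9, -0.3, -0.8]
grip_width: 0.669
grip_force: 20.0
```

Request:
step_arm(targets=[[0,0,0,0,0,0,0.5],[0,0,0,0,0,0,0.5],[0,0,-0.5,0,0,0,0.5],[0,0,-0.5,0,0,0,0.5],[0,0,-0.5,0,0,0,0.5]])

```text
time: 7.53
position: [0.5373, 0.006, 0.0182]
tool_rot: [2.361, 2.069, 0.003]
ft_force: [-0.5, -0.5, -0.6]
grip_width: 0.672
grip_force: 20.0
```

Request:
step_arm(targets=[[0,0,-0.2,0,0,0,0.5],[0,0,0,0,0,0,0.5],[0,0,0,0,0,0,0.5],[0,0,0,0,0,0,0.5],[0,0,0,0,0,0,0.5]])

```text
time: 7.95
position: [0.5363, 0.0062, 0.0154]
tool_rot: [2.362, 2.07, 0.001]
ft_force: [-0.1, -0.1, -0.5]
grip_width: 0.671
grip_force: 20.0
```

Request:
step_arm(targets=[[0,0,-0.2,0,0,0,0.5],[0,0,0,0,0,0,0.5],[0,0,0,0,0,0,0.75],[0,0,0,0,0,0,0.9],[0,0,0,0,0,0,0.9]])

```text
time: 8.37
position: [0.536, 0.0061, 0.0131]
tool_rot: [2.363, 2.071, -0.0]
ft_force: [-0.4, 0.8, -0.8]
grip_width: 0.819
grip_force: 0.0
```

Request:
step_arm(targets=[[0,0,0,0,0,0,0.9],[0,0,0,0,0,0,0.9],[0,0,2,0,0,0,0.9],[0,0,3,0,0,0,0.9],[0,0,3,0,0,0,1]])

```text
time: 8.78
position: [0.5349, 0.0063, 0.0931]
tool_rot: [-2.361, -2.07, 0.003]
ft_force: [0.1, -1.2, 0.4]
grip_width: 0.926
grip_force: 0.0
```

Request:
step_arm(targets=[[0,0,3,0,0,0,1],[-1,-3,2,0,0,0,1],[-1.2,-3.6,0,0,0,0,1],[-1.2,-3.6,0,0,0,0,1],[-1.2,-3.6,0,0,0,0,1]])

```text
time: 9.2
position: [0.4897, -0.1332, 0.1439]
tool_rot: [2.36, 2.071, 0.001]
ft_force: [1.4, -0.2, -1.2]
grip_width: 1.0
grip_force: 0.0
```

Request:
step_arm(targets=[[-1.2,-3.6,0,0,0,0,1],[-1.2,-3.6,0,0,0,0,1],[-1.1,-3.5,0,0,0,0,1],[0,0,0,0,0,0,1],[0,0,0,0,0,0,1]])

```text
time: 9.62
position: [0.4538, -0.2413, 0.1429]
tool_rot: [-2.368, -2.064, 0.0]
ft_force: [-0.9, 0.6, 0.1]
grip_width: 0.999
grip_force: 0.0
```

```bash
python3 - <<'E'
from h import *
goto(.455,-.239,-.005,-7.5)
p,P=wcloud(); hsv=cv2.cvtColor(p,cv2.COLOR_RGB2HSV); H,S,V=[hsv[...,i].astype(int) for i in range(3)]
q=P[(H>100)&(H<125)&(S>150)&(V>110)&(P[...,2]>.035)&(P[...,2]<.05)]; print("gel wrist",q.min(0),q.max(0),(q.min(0)+q.max(0))/2)
p,d=ctrl.get_image("top"); cv2.imwrite("pics/t5.png",p[:,:,::-1]); P=cloud("top",d); hsv=cv2.cvtColor(p,cv2.COLOR_RGB2HSV); H,S,V=[hsv[...,i].astype(int) for i in range(3)]
m=(H>18)&(H<38)&(S>50)&(V>130); m[:,:262]=0;m[:,305:]=0;m[:190]=0;m[260:]=0
k=blobs(m)[0]; M=cv2.fitEllipse(k); print("powder",M,onplane("top",[M[0]],.061),P[m].min(0),P[m].max(0))
E
```

```text
t 9.6167 pos [ 0.4538 -0.2413  0.1429] ang -7.8 tilt 0.02 grip 0.9992917142332312 0.0 F [-0.8624  0.5521  0.1465]
need cm [  0.1189   0.2251 -14.7919] turn 0.3462132667916906
gel wrist [ 0.4294 -0.264   0.035 ] [ 0.4813 -0.2128  0.0446] [ 0.4553 -0.2384  0.0398]
powder ((277.3581237792969, 228.94602966308594), (26.1652889251709, 26.744815826416016), 67.34015655517578) [[0.5351 0.0052 0.061 ]] [ 0.353  -0.1007  0.0036] [0.5766 0.0348 1.0311]
```

Big pot landed at (0.535, 0.005), as wanted. Now grasping the small pot.

Request:
step_arm(targets=[[0.1,0.2,-3,0,0,0,1],[0,0,-4,0,0,0,1],[0,0,-4,0,0,0,1],[0,0,-2.5,0,0,0,1],[0,0,-1.2,0,0,0,1]])

```text
time: 10.13
position: [0.4541, -0.2333, -0.0075]
tool_rot: [-2.354, -2.071, 0.002]
ft_force: [-0.2, 0.5, 0.4]
grip_width: 0.996
grip_force: 0.0
```

Request:
step_arm(targets=[[0,0,0,0,0,0,1],[0,0,0,0,0,0,1],[0,0,0,0,0,0,0.8],[0,0,0,0,0,0,0.6],[0,0,0,0,0,0,0.4]])

```text
time: 10.55
position: [0.4575, -0.2375, -0.002]
tool_rot: [2.36, 2.068, 0.001]
ft_force: [-0.5, -0.4, -0.3]
grip_width: 0.853
grip_force: 0.0
```

Request:
step_arm(targets=[[0,0,0,0,0,0,0.4],[0,0,0,0,0,0,0.4],[0,0,0,0,0,0,0.4],[0,0,0,0,0,0,0.4],[0,0,0,0,0,0,0.4]])

```text
time: 10.97
position: [0.4562, -0.237, -0.0036]
tool_rot: [2.362, 2.07, 0.0]
ft_force: [0.2, 0.1, 2.6]
grip_width: 0.58
grip_force: 20.0
```

Request:
step_arm(targets=[[0,0,0,0,0,0,0.4],[0,0,0,0,0,0,0.4],[0,0,0,0,0,0,0.4],[0,0,0,0,0,0,0.4],[0,0,0,0,0,0,0.4]])

```text
time: 11.38
position: [0.4562, -0.237, -0.0036]
tool_rot: [2.362, 2.07, 0.0]
ft_force: [-0.8, -0.4, 4.8]
grip_width: 0.584
grip_force: 20.0
```

Request:
step_arm(targets=[[0,0,1.5,0,0,0,0.4],[0,0,3,0,0,0,0.4],[0,0,3.5,0,0,0,0.4],[0,0,3,0,0,0,0.4],[0,0,1,0,0,0,0.4]])

```text
time: 11.8
position: [0.4584, -0.2378, 0.1203]
tool_rot: [2.358, 2.067, 0.003]
ft_force: [-0.0, -0.6, 0.3]
grip_width: 0.586
grip_force: 20.0
```

Request:
step_arm(targets=[[0.6,2,0,0,0,0,0.4],[1.2,3.6,0,0,0,0,0.4],[1.2,3.6,0,0,0,0,0.4],[1.2,3.6,0,0,0,0,0.4],[1.2,3.6,0,0,0,0,0.4]])

```text
time: 12.22
position: [0.5096, -0.0712, 0.1152]
tool_rot: [-2.363, -2.069, 0.001]
ft_force: [1.2, -0.3, -1.3]
grip_width: 0.582
grip_force: 20.0
```

Request:
step_arm(targets=[[1.2,3.6,0,0,0,0,0.4],[0.9,2.9,0,0,0,0,0.4],[0.4,1.4,0,0,0,0,0.4],[0,0,0,0,0,0,0.4],[0,0,0,0,0,0,0.4]])

```text
time: 12.63
position: [0.5343, 0.0069, 0.115]
tool_rot: [-2.359, -2.073, 0.002]
ft_force: [-0.0, 0.3, -0.2]
grip_width: 0.587
grip_force: 20.0
```

Request:
step_arm(targets=[[0,0,-1.5,0,0,0,0.4],[0,0,-1.5,0,0,0,0.4],[0,0,-1,0,0,0,0.4],[0,0,0,0,0,0,0.4],[0,0,0,0,0,0,0.4]])

```text
time: 13.05
position: [0.5343, 0.0049, 0.0755]
tool_rot: [-2.364, -2.068, 0.002]
ft_force: [-0.5, -0.2, -0.7]
grip_width: 0.58
grip_force: 20.0
```

```bash
python3 - <<'E'
from h import *
goto(.5355,.0065,.0584,-7.5)
E
```

```text
t 13.05 pos [0.5343 0.0049 0.0755] ang -7.6 tilt 0.10 grip 0.5803917377922854 19.999359399219188 F [-0.5153 -0.1518 -0.7232]
need cm [ 0.12    0.1555 -1.7081] turn 0.13422204786550296
```

Request:
step_arm(targets=[[0.1,0.1,-0.5,0,0,0,0.4],[0,0,-0.5,0,0,0,0.4],[0,0,-0.4,0,0,0,0.4],[0,0,-0.3,0,0,0,0.4],[0,0,0,0,0,0,0.4]])

```text
time: 13.47
position: [0.5355, 0.0072, 0.0585]
tool_rot: [-2.362, -2.07, 0.001]
ft_force: [-0.2, 0.5, -0.7]
grip_width: 0.584
grip_force: 20.0
```

Request:
step_arm(targets=[[0,0,-0.1,0,0,0,0.4],[0,0,0,0,0,0,0.4],[0,0,0,0,0,0,0.4],[0,0,0,0,0,0,0.4],[0,0,0,0,0,0,0.4]])

```text
time: 13.88
position: [0.5362, 0.0072, 0.0584]
tool_rot: [2.362, 2.07, 0.0]
ft_force: [-0.2, 0.1, -0.8]
grip_width: 0.578
grip_force: 20.0
```

```bash
python3 - <<'E'
from h import *
goto(.5355,.0065,.0574,-7.5)
E
```

```text
t 13.8833 pos [0.5362 0.0072 0.0584] ang -7.5 tilt 0.02 grip 0.5779682510020397 19.99930749320903 F [-0.2419  0.1113 -0.7608]
need cm [-0.072  -0.0688 -0.0971] turn 0.033803978305447124
```

Request:
step_arm(targets=[[0,0,-0.1,0,0,0,0.4],[0,0,0,0,0,0,0.4],[0,0,0,0,0,0,0.65],[0,0,0,0,0,0,0.75],[0,0,0,0,0,0,0.85]])

```text
time: 14.3
position: [0.536, 0.0071, 0.0571]
tool_rot: [2.363, 2.071, -0.0]
ft_force: [-0.1, 0.5, 0.1]
grip_width: 0.723
grip_force: 0.0
```

Request:
step_arm(targets=[[0,0,0,0,0,0,0.9],[0,0,0,0,0,0,0.9],[0,0,1.5,0,0,0,0.9],[0,0,3,0,0,0,0.9],[0,0,3,0,0,0,0.9]])

```text
time: 14.72
position: [0.5348, 0.0073, 0.1319]
tool_rot: [-2.36, -2.069, 0.003]
ft_force: [0.5, -0.7, 0.5]
grip_width: 0.895
grip_force: 0.0
```

Request:
step_arm(targets=[[-0.6,-2,1,0,0,1.5,0.9],[-1,-3.7,0,0,0,1.5,0.9],[-1,-3.7,0,0,0,1.5,0.9],[-1,-3.7,0,0,0,1.5,0.9],[-1,-3.7,0,0,0,1.5,0.9]])

```text
time: 15.13
position: [0.4894, -0.1624, 0.1425]
tool_rot: [2.219, 2.222, -0.0]
ft_force: [0.3, -0.1, 1.0]
grip_width: 0.899
grip_force: 0.0
```

Request:
step_arm(targets=[[-1,-3.7,0,0,0,1.5,0.9],[-1,-3.7,0,0,0,1.5,0.9],[-1,-3.7,0,0,0,1.5,0.9],[-1,-3.7,0,0,0,1.5,0.9],[-0.9,-3.6,0,0,0,0,0.9]])

```text
time: 15.55
position: [0.44, -0.3469, 0.1423]
tool_rot: [2.102, 2.334, -0.001]
ft_force: [1.0, 1.7, -0.0]
grip_width: 0.902
grip_force: 0.0
```

Request:
step_arm(targets=[[0,0,0,0,0,0,0.9],[0,0,0,0,0,0,0.9],[0,0,0,0,0,0,0.9],[0,0,0,0,0,0,0.9],[0,0,0,0,0,0,0.9]])

```text
time: 15.97
position: [0.4419, -0.3431, 0.1423]
tool_rot: [2.099, 2.337, 0.001]
ft_force: [0.0, -0.1, 0.4]
grip_width: 0.905
grip_force: 0.0
```

```bash
python3 - <<'E'
from h import *
goto(.439,-.352,-.018,6)
p,d=ctrl.get_image("top"); P=cloud("top",d); hsv=cv2.cvtColor(p,cv2.COLOR_RGB2HSV); H,S,V=[hsv[...,i].astype(int) for i in range(3)]
m=(H>100)&(H<125)&(S>150)&(V>130); m[:,:250]=0;m[:,320:]=0;m[:180]=0;m[270:]=0
k=blobs(m)[0]; M=cv2.fitEllipse(k); print("gel",M,onplane("top",[M[0]],.103),np.median(P[m],0))
p,P=wcloud(); cv2.imwrite("pics/w6.png",p[:,:,::-1])
S=cv2.cvtColor(p,cv2.COLOR_RGB2HSV)[...,1]; 
m=(P[...,2]>.014)&(P[...,2]<.022)&(abs(P[...,0]-.44)<.06)&(abs(P[...,1]+.352)<.06)
q=P[m][:,:2].astype(np.float32); r=cv2.minAreaRect(q); print("bur",len(q),r,np.median(q,0))
b=cv2.boxPoints(r); e=max([b[1]-b[0],b[2]-b[1]],key=np.linalg.norm); print(np.degrees(np.arctan2(e[1],e[0]))-90)
E
```

```text
t 15.9667 pos [ 0.4419 -0.3431  0.1423] ang 6.1 tilt 0.02 grip 0.9049634280001521 0.0 F [ 0.0178 -0.1335  0.433 ]
need cm [ -0.2944  -0.8871 -16.0295] turn -0.1332870246737201
gel ((275.79022216796875, 225.68194580078125), (22.433242797851562, 23.1822452545166), 138.81044006347656) [[0.5341 0.0041 0.103 ]] [0.5335 0.0039 0.1034]
bur 2193 ((0.46458280086517334, -0.34030628204345703), (0.07907793670892715, 0.08769534528255463), 5.376474380493164) [ 0.4397 -0.3489]
-174.6235
```

View pics/w6.png

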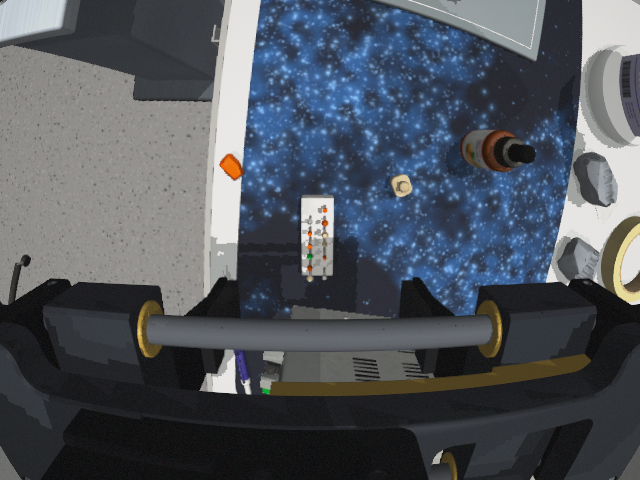

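The wrist view shows the bur block at (317,236), aligned with the tool at about 6°, and the stack is centred (small pot at 0.534, 0.004). Grasping the block.

Request:
step_arm(targets=[[-0.3,-0.9,-3.5,0,0,0,0.8],[0,0,-4,0,0,0,0.8],[0,0,-3.5,0,0,0,0.8],[0,0,-2,0,0,0,0.8],[0,0,-1,0,0,0,0.8]])

```text
time: 16.48
position: [0.4362, -0.3516, -0.0012]
tool_rot: [-2.098, -2.331, -0.0]
ft_force: [-0.6, 0.3, 1.0]
grip_width: 0.803
grip_force: 0.0
```

Request:
step_arm(targets=[[0,0,0,0,0,0,0.8],[0,0,-0.5,0,0,0,0.8],[0,0,-0.5,0,0,0,0.8],[0,0,-0.5,0,0,0,0.8],[0,0,-0.4,0,0,0,0.8]])

```text
time: 16.9
position: [0.4388, -0.3544, -0.0161]
tool_rot: [2.101, 2.332, -0.0]
ft_force: [-0.7, -0.2, 0.1]
grip_width: 0.796
grip_force: 0.0
```

Request:
step_arm(targets=[[0,0,0,0,0,0,0.7],[0,0,0,0,0,0,0.6],[0,0,0,0,0,0,0.5],[0,0,0,0,0,0,0.4],[0,0,0,0,0,0,0.2]])

```text
time: 17.32
position: [0.4383, -0.354, -0.0165]
tool_rot: [2.102, 2.333, 0.0]
ft_force: [-0.4, -0.5, -0.0]
grip_width: 0.507
grip_force: 0.0
```

Request:
step_arm(targets=[[0,0,0,0,0,0,0.1],[0,0,0,0,0,0,0.1],[0,0,0,0,0,0,0.1],[0,0,0,0,0,0,0.1],[0,0,0,0,0,0,0.1]])

```text
time: 17.73
position: [0.4383, -0.3539, -0.0167]
tool_rot: [2.102, 2.334, 0.0]
ft_force: [0.4, -0.2, 1.1]
grip_width: 0.32
grip_force: 20.0
```

Request:
step_arm(targets=[[0,0,0,0,0,0,0.1],[0,0,0,0,0,0,0.1],[0,0,0,0,0,0,0.1],[0,0,0,0,0,0,0.1],[0,0,0,0,0,0,0.1]])

```text
time: 18.15
position: [0.4383, -0.3539, -0.0167]
tool_rot: [2.102, 2.334, 0.0]
ft_force: [1.7, -0.5, 2.1]
grip_width: 0.316
grip_force: 20.0
```

Request:
step_arm(targets=[[0,0,1.5,0,0,0,0.1],[0,0,3,0,0,0,0.1],[0,0,3.5,0,0,0,0.1],[0,0,3.5,0,0,0,0.1],[0,0,2.5,0,0,0,0.1]])

```text
time: 18.57
position: [0.4383, -0.3542, 0.1258]
tool_rot: [2.102, 2.333, -0.0]
ft_force: [0.9, -1.4, -0.4]
grip_width: 0.327
grip_force: 20.0
```

Request:
step_arm(targets=[[0.4,2,0,0,0,-1,0.1],[1,3.8,0,0,0,-1.4,0.1],[1,3.8,0,0,0,-1.4,0.1],[1,3.8,0,0,0,-1.4,0.1],[1,3.8,0,0,0,-1.4,0.1]])

```text
time: 18.98
position: [0.4814, -0.1802, 0.1228]
tool_rot: [-2.236, -2.206, 0.001]
ft_force: [1.0, -0.5, -0.6]
grip_width: 0.322
grip_force: 20.0
```

Request:
step_arm(targets=[[1,3.8,0,0,0,-1.4,0.1],[1,3.8,0,0,0,-1.4,0.1],[1,3.8,0,0,0,-1.4,0.1],[1,3.8,0,0,0,-1.4,0.1],[1,3.8,0,0,0,-1.4,0.1]])

```text
time: 19.4
position: [0.5315, 0.0096, 0.1229]
tool_rot: [2.366, 2.067, -0.002]
ft_force: [1.1, -0.1, -1.3]
grip_width: 0.32
grip_force: 20.0
```

Request:
step_arm(targets=[[1.5,3.6,0,0,0,0,0.1],[2,3,0,0,0,0,0.1],[2,1,0,0,0,0,0.1],[1,0,0,0,0,0,0.1],[0,0,0,0,0,0,0.1]])

```text
time: 19.82
position: [0.5981, 0.0842, 0.1223]
tool_rot: [-2.363, -2.069, 0.001]
ft_force: [-0.0, -0.9, -0.6]
grip_width: 0.319
grip_force: 20.0
```

Request:
step_arm(targets=[[0,0,0,0,0,0,0.1],[0,0,0,0,0,0,0.1],[0,0,0,0,0,0,0.1],[0,0,0,0,0,0,0.1],[0,0,0,0,0,0,0.1]])

```text
time: 20.23
position: [0.5967, 0.0833, 0.1234]
tool_rot: [2.365, 2.067, -0.0]
ft_force: [0.1, 1.1, -1.3]
grip_width: 0.323
grip_force: 20.0
```

```bash
python3 - <<'E'
from h import *
goto(.6145,.083,-.010,-7.5)
p,d=ctrl.get_image("scene"); cv2.imwrite("pics/s7.png",p[:,:,::-1])
E
```

```text
t 20.2333 pos [0.5967 0.0833 0.1234] ang -7.7 tilt 0.05 grip 0.3225389560701352 19.999878108501434 F [ 0.0753  1.1144 -1.2625]
need cm [  1.7771  -0.0296 -13.343 ] turn 0.19445953960715823
```

View pics/s7.png

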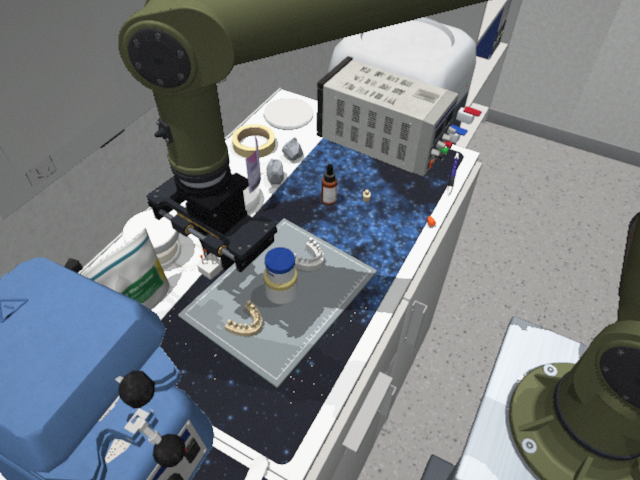

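The scene view shows the stack standing centred at (281,277) and the block held behind the tan cast at (208,260). Lowering it.

Request:
step_arm(targets=[[1.75,0,-1.5,0,0,0,0.1],[0,0,-3,0,0,0,0.1],[0,0,-3,0,0,0,0.1],[0,0,-2.5,0,0,0,0.1],[0,0,-1,0,0,0,0.1]])

```text
time: 20.7
position: [0.6117, 0.0833, 0.0093]
tool_rot: [-2.362, -2.066, 0.008]
ft_force: [-1.8, -0.9, -1.5]
grip_width: 0.319
grip_force: 20.0
```

Request:
step_arm(targets=[[0,0,0,0,0,0,0.1],[0,0,0,0,0,0,0.1],[0,0,-0.6,0,0,0,0.1],[0,0,-0.6,0,0,0,0.1],[0,0,-0.5,0,0,0,0.1]])

```text
time: 21.12
position: [0.6155, 0.0842, -0.003]
tool_rot: [2.363, 2.067, 0.003]
ft_force: [-0.5, 0.3, -1.5]
grip_width: 0.321
grip_force: 20.0
```

Request:
step_arm(targets=[[0,0,-0.3,0,0,0,0.1],[0,0,-0.2,0,0,0,0.1],[0,0,0,0,0,0,0.1],[0,0,0,0,0,0,0.1],[0,0,0,0,0,0,0.1]])

```text
time: 21.53
position: [0.6148, 0.0842, -0.0086]
tool_rot: [2.364, 2.068, 0.001]
ft_force: [0.3, -0.2, -0.7]
grip_width: 0.316
grip_force: 20.0
```

```bash
python3 - <<'E'
from h import *
goto(.6145,.083,-.0107,-7.5)
E
```

```text
t 21.5333 pos [ 0.6148  0.0842 -0.0086] ang -7.6 tilt 0.03 grip 0.3164848059267156 19.99986380338669 F [ 0.2894 -0.1541 -0.6663]
need cm [-0.0289 -0.1234 -0.2118] turn 0.13282340455762043
```

Request:
step_arm(targets=[[0,0,-0.2,0,0,0,0.1],[0,0,0,0,0,0,0.1],[0,0,0,0,0,0,0.4],[0,0,0,0,0,0,0.5],[0,0,0,0,0,0,0.5]])

```text
time: 21.95
position: [0.6147, 0.0842, -0.0107]
tool_rot: [2.364, 2.068, 0.0]
ft_force: [0.2, -0.6, 0.1]
grip_width: 0.452
grip_force: 0.0
```

Request:
step_arm(targets=[[0,0,0,0,0,0,0.5],[0,0,1.5,0,0,0,0.5],[0,0,3,0,0,0,0.5],[0,0,3.5,0,0,0,0.5],[0,0,3.5,0,0,0,0.5]])

```text
time: 22.37
position: [0.614, 0.0843, 0.1062]
tool_rot: [-2.363, -2.069, 0.001]
ft_force: [0.9, -0.7, 0.5]
grip_width: 0.499
grip_force: 0.0
```

Request:
step_arm(targets=[[-1,0,3,0,0,0,0.8],[-2,-2,0.5,0,0,0,0.8],[-1.1,-4,0,0,0,0,0.8],[0,-4,0,0,0,0,0.8],[0,-4,0,0,0,0,0.8]])

```text
time: 22.78
position: [0.5733, -0.0567, 0.1414]
tool_rot: [2.36, 2.069, 0.001]
ft_force: [0.8, -0.5, -0.1]
grip_width: 0.764
grip_force: 0.0
```

Request:
step_arm(targets=[[0,-4,0,0,0,0,0.8],[0,-4,0,0,0,0,0.8],[0,-4,0,0,0,0,0.8],[0,-4,0,0,0,0,0.8],[0,-3,0,0,0,0,0.8]])

```text
time: 23.2
position: [0.5729, -0.2503, 0.1406]
tool_rot: [2.366, 2.064, -0.001]
ft_force: [0.5, -0.6, 0.3]
grip_width: 0.8
grip_force: 0.0
```

Request:
step_arm(targets=[[0,0,0,0,0,0,0.8],[0,0,0,0,0,0,0.8],[0,0,0,0,0,0,0.8],[0,0,0,0,0,0,0.8],[0,0,0,0,0,0,0.8]])

```text
time: 23.62
position: [0.5742, -0.2436, 0.1398]
tool_rot: [2.361, 2.072, 0.001]
ft_force: [-0.2, -0.3, -0.3]
grip_width: 0.801
grip_force: 0.0
```

```bash
python3 - <<'E'
from h import *
goto(.574,-.2555,.018,-7.5)
p,P=wcloud(); cv2.imwrite("pics/w8.png",p[:,:,::-1])
for lo,hi in((.02,.06),(.06,.072),(.072,.08),(.085,.11)):
    q=P[(P[...,2]>lo)&(P[...,2]<hi)&(abs(P[...,0]-.574)<.035)&(abs(P[...,1]+.2555)<.035)]
    if len(q): print(lo,len(q),q.min(0),q.max(0),(q.min(0)+q.max(0))/2)
p,d=ctrl.get_image("top"); cv2.imwrite("pics/t8.png",p[:,:,::-1]); P=cloud("top",d)
cv2.imwrite("pics/both8.png",np.hstack([cv2.resize(p[160:310,190:380,::-1],(507,400)),cv2.resize(cv2.imread("pics/w8.png")[60:360,180:400],(293,400))]))
yaw=np.radians(-7.55); ex=np.array([np.cos(yaw),np.sin(yaw)]); ey=np.array([-ex[1],ex[0]])
q=P[180:230,210:280].reshape(-1,3); q=q[(q[:,2]>.016)&(q[:,2]<.03)&(q[:,0]>.585)&(q[:,0]<.66)&(q[:,1]>.03)&(q[:,1]<.15)]
a,b=(q[:,:2]-[.548,.094])@ex,(q[:,:2]-[.548,.094])@ey; print("bur in tan",len(q),a.min(),a.max(),(a.min()+a.max())/2,b.min(),b.max(),(b.min()+b.max())/2)
E
```

```text
t 23.6167 pos [ 0.5742 -0.2436  0.1398] ang -7.5 tilt 0.04 grip 0.8006639323127172 0.0 F [-0.1565 -0.3093 -0.2682]
need cm [ -0.0154  -1.1858 -12.1751] turn -0.04801381945922856
0.02 648 [ 0.5603 -0.2683  0.0201] [ 0.5926 -0.2385  0.06  ] [ 0.5765 -0.2534  0.04  ]
0.06 429 [ 0.5611 -0.2661  0.06  ] [ 0.5913 -0.2401  0.072 ] [ 0.5762 -0.2531  0.066 ]
0.072 466 [ 0.5645 -0.2642  0.0721] [ 0.5879 -0.2442  0.08  ] [ 0.5762 -0.2542  0.0761]
0.085 356 [ 0.5699 -0.2614  0.0852] [ 0.5823 -0.2488  0.1033] [ 0.5761 -0.2551  0.0942]
bur in tan 321 0.05047600877954469 0.0795674663241965 0.0650217375518706 -0.03570322628022035 0.03485994160170019 -0.0004216423392600817
```

View pics/both8.png

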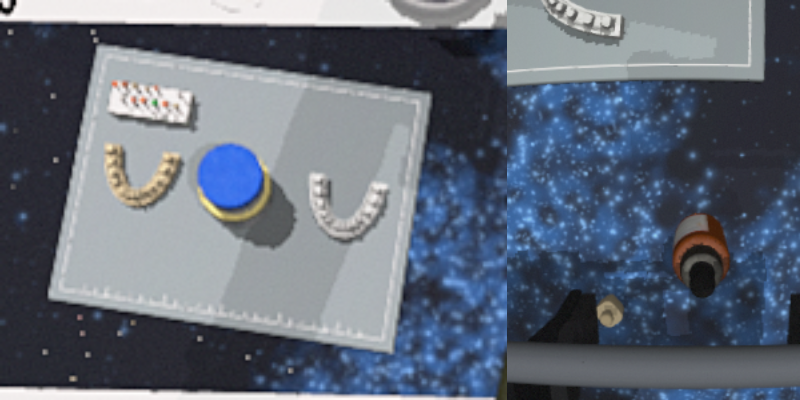

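The top view shows the block behind the tan cast (65 mm away, centred and square) and the stack in the middle. The wrist view shows the dropper at about (0.576, -0.2545). Grasping it.

Request:
step_arm(targets=[[0.2,-1.1,0,0,0,0,0.8],[0,0,-3,0,0,0,0.8],[0,0,-3,0,0,0,0.8],[0,0,-3,0,0,0,0.8],[0,0,-2,0,0,0,0.8]])

```text
time: 24.13
position: [0.5741, -0.2572, 0.0262]
tool_rot: [-2.363, -2.067, 0.003]
ft_force: [-0.5, 0.8, 0.2]
grip_width: 0.805
grip_force: 0.0
```

Request:
step_arm(targets=[[0,0,-1,0,0,0,0.8],[0,0,-0.2,0,0,0,0.8],[0,0,0,0,0,0,0.7],[0,0,0,0,0,0,0.6],[0,0,0,0,0,0,0.5]])

```text
time: 24.55
position: [0.5771, -0.2574, 0.0191]
tool_rot: [2.362, 2.067, 0.002]
ft_force: [0.7, -0.6, -0.3]
grip_width: 0.653
grip_force: 0.0
```

Request:
step_arm(targets=[[0,0,0,0,0,0,0.4],[0,0,0,0,0,0,0.3],[0,0,0,0,0,0,0.2],[0,0,0,0,0,0,0.2],[0,0,0,0,0,0,0.2]])

```text
time: 24.97
position: [0.5759, -0.257, 0.0176]
tool_rot: [2.364, 2.068, 0.0]
ft_force: [0.4, -0.8, 2.0]
grip_width: 0.368
grip_force: 20.0
```

Request:
step_arm(targets=[[0,0,0,0,0,0,0.2],[0,0,0,0,0,0,0.2],[0,0,0,0,0,0,0.2],[0,0,0,0,0,0,0.2],[0,0,0,0,0,0,0.2]])

```text
time: 25.38
position: [0.5759, -0.2569, 0.0176]
tool_rot: [2.364, 2.068, 0.0]
ft_force: [0.9, 0.4, 4.4]
grip_width: 0.365
grip_force: 20.0
```

Request:
step_arm(targets=[[0,0,1,0,0,0,0.2],[0,0,2.5,0,0,0,0.2],[0,0,3,0,0,0,0.2],[-0.5,0.7,1.5,0,0,0,0.2],[-1.4,2,0,0,0,0,0.2]])

```text
time: 25.8
position: [0.5598, -0.2335, 0.1016]
tool_rot: [2.362, 2.059, 0.005]
ft_force: [1.0, -0.7, 0.6]
grip_width: 0.367
grip_force: 20.0
```

Request:
step_arm(targets=[[-2,2.9,0,0,0,0,0.2],[-2,2.9,0,0,0,0,0.2],[-2,2.9,0,0,0,0,0.2],[-2,2.9,0,0,0,0,0.2],[-1.5,2.2,0,0,0,0,0.2]])

```text
time: 26.22
position: [0.4592, -0.0893, 0.0968]
tool_rot: [-2.362, -2.069, 0.002]
ft_force: [0.7, 0.0, -0.0]
grip_width: 0.367
grip_force: 20.0
```

Request:
step_arm(targets=[[-0.8,1.1,0,0,0,0,0.2],[0,0,0,0,0,0,0.2],[0,0,0,0,0,0,0.2],[0,0,0,0,0,0,0.2],[0,0,0,0,0,0,0.2]])

```text
time: 26.63
position: [0.4543, -0.0822, 0.0973]
tool_rot: [2.366, 2.066, 0.001]
ft_force: [-0.0, 1.3, -0.4]
grip_width: 0.37
grip_force: 20.0
```

```bash
python3 - <<'E'
from h import *
goto(.452,-.0775,.0236,-7.5)
E
```

```text
t 26.6333 pos [ 0.4543 -0.0822  0.0973] ang -7.7 tilt 0.04 grip 0.3696297383013419 19.973868994857185 F [-0.0061  1.2539 -0.3663]
need cm [-0.2343  0.4697 -7.3708] turn 0.24859947635871382
```

Request:
step_arm(targets=[[-0.2,0.4,-1,0,0,0,0.2],[0,0,-2,0,0,0,0.2],[0,0,-2,0,0,0,0.2],[0,0,-1,0,0,0,0.2],[0,0,-0.5,0,0,0,0.2]])

```text
time: 27.05
position: [0.45, -0.0766, 0.0299]
tool_rot: [-2.362, -2.066, 0.003]
ft_force: [-1.2, -0.3, -0.1]
grip_width: 0.363
grip_force: 20.0
```

Request:
step_arm(targets=[[0,0,-0.4,0,0,0,0.2],[0,0,-0.2,0,0,0,0.2],[0,0,0,0,0,0,0.2],[0,0,0,0,0,0,0.2],[0,0,0,0,0,0,0.2]])

```text
time: 27.47
position: [0.4523, -0.077, 0.0269]
tool_rot: [2.363, 2.068, 0.001]
ft_force: [0.0, 0.2, -1.4]
grip_width: 0.368
grip_force: 20.0
```

```bash
python3 - <<'E'
from h import *
goto(.452,-.0775,.0236,-7.5)
E
```

```text
t 27.4667 pos [ 0.4523 -0.077   0.0269] ang -7.6 tilt 0.09 grip 0.3678646565393557 19.974010449950583 F [ 0.0273  0.2216 -1.4073]
need cm [-0.0252 -0.0488 -0.3297] turn 0.13985393876657337
```

Request:
step_arm(targets=[[0,0,-0.2,0,0,0,0.2],[0,0,-0.1,0,0,0,0.2],[0,0,0,0,0,0,0.2],[0,0,0,0,0,0,0.2],[0,0,0,0,0,0,0.2]])

```text
time: 27.88
position: [0.452, -0.077, 0.0235]
tool_rot: [2.364, 2.068, 0.001]
ft_force: [-0.1, -0.3, 2.8]
grip_width: 0.36
grip_force: 20.0
```

Request:
step_arm(targets=[[0,0,0,0,0,0,0.4],[0,0,0,0,0,0,0.5],[0,0,0,0,0,0,0.6],[0,0,0,0,0,0,0.6],[0,0,0,0,0,0,0.6]])

```text
time: 28.3
position: [0.4513, -0.0767, 0.023]
tool_rot: [-2.364, -2.068, 0.0]
ft_force: [0.7, -0.4, -0.6]
grip_width: 0.572
grip_force: 0.0
```

Request:
step_arm(targets=[[0,0,1,0,0,0,0.6],[0,0,2.5,0,0,0,0.6],[0,0,3.5,0,0,0,0.6],[0,0,3.5,0,0,0,0.6],[0,0,3,0,0,0,0.6]])

```text
time: 28.72
position: [0.4519, -0.0765, 0.1611]
tool_rot: [2.363, 2.068, 0.002]
ft_force: [0.1, -1.0, -0.1]
grip_width: 0.597
grip_force: 0.0
```

Request:
step_arm(targets=[[0,-3,0,0,0,0,0.6],[0,-4,0,0,0,0,0.6],[0,-4,0,0,0,0,0.6],[0,-4,0,0,0,0,0.6],[0,-4,0,0,0,0,0.6]])

```text
time: 29.13
position: [0.4514, -0.2687, 0.1593]
tool_rot: [2.363, 2.068, 0.0]
ft_force: [1.1, 0.3, -0.4]
grip_width: 0.6
grip_force: 0.0
```

Request:
step_arm(targets=[[0,-4,0,0,0,0,0.6],[0,-3,0,0,0,0,0.6],[0,0,0,0,0,0,0.6],[0,0,0,0,0,0,0.6],[0,0,0,0,0,0,0.6]])

```text
time: 29.55
position: [0.4518, -0.3358, 0.1585]
tool_rot: [-2.363, -2.069, -0.002]
ft_force: [0.2, 0.0, 1.4]
grip_width: 0.602
grip_force: 0.0
```

```bash
python3 - <<'E'
from h import *
p,d=ctrl.get_image("top"); P=cloud("top",d); s,_=ctrl.get_image("scene")
cv2.imwrite("pics/both9.png",np.hstack([cv2.resize(p[160:310,190:380,::-1],(400,316)),cv2.resize(s[200:390,170:400,::-1],(382,316))]))
yaw=np.radians(-7.55); ex=np.array([np.cos(yaw),np.sin(yaw)]); ey=np.array([-ex[1],ex[0]])
def rel(q,c): a,b=(q[:,:2]-c)@ex,(q[:,:2]-c)@ey; return (a.min()+a.max())/2,(b.min()+b.max())/2
def sel(x,y,r,lo,hi): return P[(abs(P[...,0]-x)<r)&(abs(P[...,1]-y)<r)&(P[...,2]>lo)&(P[...,2]<hi)]
print("cast white",rel(sel(.523,-.085,.042,.018,.045),np.zeros(2))); w=[.524,-.085]
for lo,hi in((.03,.08),(.08,.085),(.09,.12)):
    q=sel(.452,-.0755,.035,lo,hi); print("dropper in white",len(q),rel(q,w) if len(q) else "")
print("gel",rel(sel(.535,.005,.04,.095,.12),[.536,.0045]))
E
```

```text
cast white (np.float64(0.5295187810386567), np.float64(-0.015227416674779054))
dropper in white 113 (np.float64(-0.07410447575158434), np.float64(-0.001038606120184491))
dropper in white 43 (np.float64(-0.07381701359122203), np.float64(-0.0009612306092813654))
dropper in white 34 (np.float64(-0.07380740858443091), np.float64(-0.0015181002810501958))
gel (np.float64(-0.0022516557185398075), np.float64(-9.490298450615109e-05))
```

View pics/both9.png

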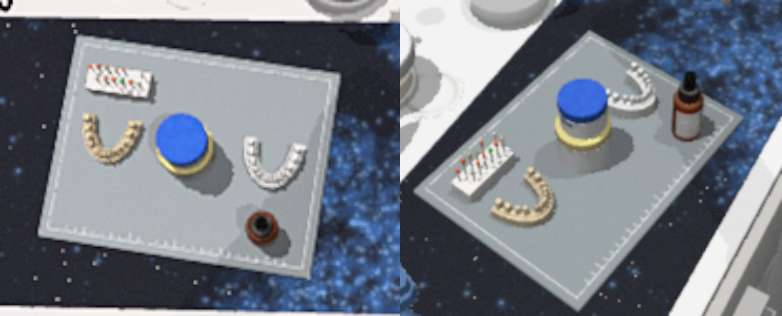

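Both views show everything upright and in place: stack at top-view crop (182,142), block (119,80), bottle (262,226). The measured offsets are within tolerance, so I'm handing in.

```bash
python3 -c "
from bench import ctrl
print(ctrl.close_job())"
```

```text
the job is handed in; nothing more can be done
None
```

The layout is finished and handed in: all four items measured within tolerance and stood upright, and the casts were left in place; an early failed grasp nudged the big pot about 10 mm before I regrasped it, and the judge's result was not shown.

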